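Walk the stop bar up to the green mat

TASK

Bring the long wooden bar with the red and yellow ends up to the near edge of the green mat as a stop for the seed balls, walking it over the table one end at a time without lifting it. First swing the red end up to the mat's near edge while the yellow end stays where it is as the pivot; then keep the red end there and swing the yellow end in, so that the bar lies straight along the edge with a gap of about a finger's breadth (12 mm), not on the mat. Leave the dark spare bar alone, and let go of everything.

Things in the scene. Friction and masses are not known exactly. Their poses are not given: they have to be found in the camera images.
- red_end (a point): Grip point in the red end of the long bar. The bar is a loose, straight, pale wooden bar 280 mm long, 24 mm wide and 30 mm high, about 160 g, lying flat on the table, its last 40 mm painted red at one end and yellow at the other. This point is on the bar's centre line, 25 mm from the red end face, half-way up (15 mm above the table). The y axis runs along the bar from yellow to red, x across its width, z up.
- yellow_end (a point): Grip point in the yellow end of the same bar: on its centre line, 25 mm from the yellow end face, half-way up. 230 mm from red_end, same axes.
- mat_edge (a point): Middle of the near long edge of the bright green mat, on its top face. The mat is fixed to the table, 280 mm along the edge, 180 mm deep, 3 mm thick; seed balls (42 mm, fixed, up to 44 mm high) lie on it from 90 mm behind the edge on. x points from the edge into the mat, away from the robot; y runs along the edge (the red end starts on its +y side); z up. The mat may be left or right of a similar blue mat. With a 12 mm gap the bar's centre line lies at x = -24 mm.
- spare_bar: Bystander: a plain dark wooden bar 180 mm long, 24 mm wide, 30 mm high, loose, in front of the blue mat. Origin at the centre of its underside, y along it. Not to be moved.

How it is judged (in metres and radians):
On the way, in this order (a step that is already met when the one before it is completed fails the run):
1. the red end has been swung up to the mat's near edge while the yellow end stayed within 25 mm of where it was (x of red_end in the frame of mat_edge between -0.04 and -0.009 m and distance of yellow_end from where it was at the start of the episode below 0.025 m), for 0.2 s.
2. the yellow end has been swung in as well, the red end still at the edge (x of red_end in the frame of mat_edge between -0.04 and -0.009 m and x of yellow_end in the frame of mat_edge between -0.04 and -0.009 m), for 0.2 s.
At the end, for the whole second after the job is handed in: The bar lies on the table along the green mat's near edge: the centre line at both grip points 9 to 40 mm in front of the edge (gap of 0 to 28 mm, 12 mm wanted), both grip points within 200 mm of the edge's middle measured along the edge and less than 22 mm above the table (all of step 2 and y of red_end in the frame of mat_edge between -0.2 and 0.2 m and y of yellow_end in the frame of mat_edge between -0.2 and 0.2 m and height (world z) of each of red_end, yellow_end below 0.022 m); the robot touches nothing.
It fails at once if an end of the bar is lifted more than 30 mm (height (world z) of any of red_end, yellow_end above 0.045 m).
It fails at once if the yellow end is moved on (over 45 mm) while the red end is not at the mat's edge (off it by more than 60 mm, or more than 20 mm onto the mat) (distance of yellow_end from where it was at the start of the episode above 0.045 m and (x of red_end in the frame of mat_edge below -0.06 m or x of red_end in the frame of mat_edge above 0.02 m)).
It fails at once if the spare bar is moved more than 20 mm (distance of spare_bar from where it was at the start of the episode above 0.02 m).
It also fails if it takes over 48 s, if anything falls off the work surface, if the arm or the gripper's body presses on something with over 40 N, if the wrist force passes 120 N, or if a joint passes its speed limit or range.

ROBOT

A 6-joint arm with a two-finger parallel gripper is mounted at the origin on the work surface. World frame = base frame: x ahead of the robot, y to its left, z up, the work surface at z = 0. Lengths are in m, angles in degrees, forces in N, time in s.
With the tool pointing down it reaches from about 0.375 to 0.9 m from the base axis. Payload 3.1 kg.
Tool frame: the origin (TCP) lies at the very end of the fingers, on their centre line; the grasp point (between the pads) lies 19 mm behind it (bot.hold_point_z is the z of the grasp point in the tool frame, in m); z points along the fingers, y is the line along which they close (so a half turn about z gives the same grasp; the last joint's range is limited). The gripper opens to 87 mm and grips with 3 to 60 N. Pads are 19 mm wide; open, the fingers measure 117 mm over their backs; the gripper's body (75 mm by 190 mm) begins 51 mm behind the grasp point.
Start: joints at [54.517, 30.224, 82.088, -0, 67.689, -10.227], TCP at [0.267, 0.565, 0.223] pointing down, gripper open.
Joint ranges: [-176.69, 176.69], [-43.24, 126.21], [12.49, 139.97], [-82, 262], [0, 151.66], [-163.58, 163.58]. Speed limits (degrees/s): [159.86, 159.86, 180, 180, 180, 180].

INTERFACE

Orientations are given as a 3x3 rotation matrix whose columns are the frame's x, y, z axes.
In Python, from rig import bot, capture, camera_model gives the robot as it stands.
- The arm moves only by the tool apply_moves, never from a script. Its argument "plan" is text: rows parted by semicolons, each of 6 numbers parted by spaces: the shift along the tool's x, y, z in units of 0.05 m (1.0 is 0.05 m), then the turn, a rotation vector about the tool's x, y, z in units of 360 degrees (1.0 is 360 degrees). In form: dx dy dz ax ay az; .... A call has 1 to 10 rows; each row shifts and turns the commanded pose from where the row before left it, along the tool's axes as they then stand; what a row does not reach is not made up. A row lasts 1/12 s, in which the tool goes at most 41.7 mm and 7.16 degrees, less where a joint would pass 70% of its speed; a pose out of reach is approached as far as the arm can. A call with a number of a shift or a turn outside -1 to 1 is refused whole. A call with a gripper value outside its range is refused whole. "gripper" is the gripper command: -1 is shut, 1 is fully open, values between are in proportion, set as the call begins (left out, the last holds). The fingers move at their own pace and stop on an object; the grip force is fixed at half the most. Time passes only in rows, so rows that do not move let the fingers close. It gives the time, the measured TCP pose, the force, the opening and the grip force at its end, in the units of the state.
- bot.read_state(): the state, without advancing time (a new reading comes with each control period).
- capture(name): name is "side" or "top"; returns the picture (384x512x3 uint8, red, green, blue); there is no depth.
- camera_model(name): a dict with "vertical_fov" (degrees; the focal length in pixels is half the picture's height over the tangent of half this angle, whatever the lens; pixels are square), "cx", "cy" (the principal point, pixels), "position" and "rotation" of the camera in the world. Camera axes: x right, y down, z forward; pixel columns grow to the right and rows downward; lengths in m; the calibration is good to about 2 mm. A picture is of the moment at which its call begins. camera_model takes no time and is no camera call.
- bot.hand_in(): hands the job in; it is judged then, once.
The state is a dict: "time_s": time; "joint_positions": joint angles; "qvel": joint speeds; "tau": joint torques, N m; "position": TCP position; "tcp_rot": TCP orientation; "force": force on the tool from outside, world axes, zero at the start; "moment": the same for the moment, N m; "opening": opening from 0.0 (shut) to 1.0 (fully open); "grasp_force": force on a finger pad.
Only numpy, scipy, OpenCV 4.12 (cv2) and the standard library are available. Lean on these libraries where they do the work, as an engineer would, in place of code of your own. Each camera call takes 0.05 s, during which the arm holds its last target. There are 200 camera calls.

## Working session

There is one attempt and no reset: what is moved stays moved. The work goes in short steps, Python scripts to look and compute and a tool call to move; the robot and the scene stay as the last step left them, time stands still between calls to the robot, and variables do not carry over. Pictures are saved under pics/ and viewed, at most 10 in all, crops included, and the job is handed in when it is done.

Besides the shell and the picture viewer there is one more tool, called after "Call:" as name(argument=value, ...) on one line, values as JSON. apply_moves: Moves the arm, as the interface text tells. Its arguments: {"type":"object","properties":{"plan":{"type":"string"},"gripper":{"type":"number"}},"required":["plan"]}

```bash
mkdir -p pics
python3 - <<'E'
from rig import bot,capture,camera_model
import cv2,numpy as np
for n in("top","side"):
    im=capture(n); np.save(f"pics/{n}0.npy",im); cv2.imwrite(f"pics/{n}0.png",im[:,:,::-1]); print(n,camera_model(n))
s=bot.read_state(); print(s["time_s"],s["position"],s["tcp_rot"],s["opening"],bot.hold_point_z)
E
```

```text
top {'vertical_fov': 56.03054044802762, 'cx': 247.0490902799391, 'cy': 193.90855806708868, 'position': array([0.40962781, 0.01395888, 0.94973511]), 'rotation': array([[ 6.56728711e-04, -9.94681219e-01,  1.02999228e-01],
       [-9.99900401e-01, -2.10526958e-03, -1.39555300e-02],
       [ 1.40981447e-02, -1.02979804e-01, -9.94583532e-01]])}
side {'vertical_fov': 57.00879459464836, 'cx': 254.77213721958097, 'cy': 193.2063982061774, 'position': array([ 0.49889629, -0.81272167,  0.53392776]), 'rotation': array([[ 0.99979094,  0.02021028,  0.00310077],
       [ 0.00734236, -0.4964052 ,  0.86805988],
       [ 0.01908297, -0.86785564, -0.49644982]])}
0.1 [0.26624947 0.56472277 0.22167089] [[-9.04405812e-01  4.26671876e-01 -1.11277122e-03]
 [ 4.26673203e-01  9.04404458e-01 -1.59827397e-03]
 [ 3.24456702e-04 -1.92027793e-03 -9.99998104e-01]] 0.9978184011548887 -0.0187
```

View pics/top0.png

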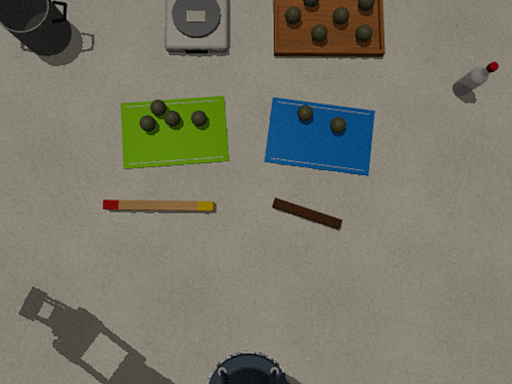

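View pics/side0.png

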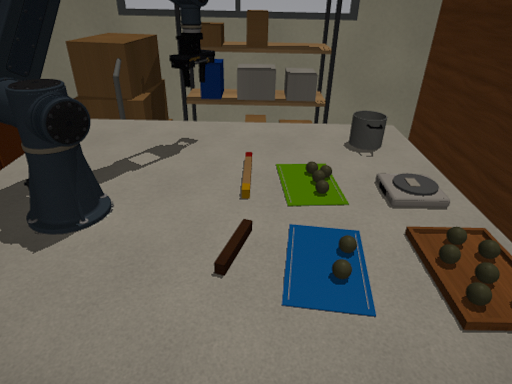

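The top view shows the green mat at u 121–228, v 97–168, left of the blue mat. The bar's red end is at about (111,205), its yellow end at about (206,206), and the dark bar is at (307,213).

```bash
cat > h.py <<'E'
from rig import bot,capture,camera_model
import cv2,numpy as np
def ray(n,px,z):
    m=camera_model(n); f=192/np.tan(np.radians(m["vertical_fov"]/2))
    px=np.atleast_2d(px).astype(float)
    d=np.c_[(px[:,0]-m["cx"])/f,(px[:,1]-m["cy"])/f,np.ones(len(px))]@np.array(m["rotation"]).T
    p=np.array(m["position"]); return p+d*((z-p[2])/d[:,2])[:,None]
def mask(im,c):
    h=cv2.cvtColor(im,cv2.COLOR_RGB2HSV)
    lo,hi={"red":((0,150,80),(6,255,255)),"yellow":((22,150,100),(32,255,255)),"wood":((9,60,110),(21,200,255)),
     "green":((35,150,80),(55,255,255)),"dark":((3,90,15),(18,255,95))}[c]
    m=cv2.inRange(h,lo,hi)
    if c=="red": m|=cv2.inRange(h,(174,150,80),(180,255,255))
    return m
def blob(m,roi=None):
    if roi: k=np.zeros_like(m);u0,u1,v0,v1=roi;k[v0:v1,u0:u1]=m[v0:v1,u0:u1];m=k
    cs,_=cv2.findContours(m,cv2.RETR_EXTERNAL,cv2.CHAIN_APPROX_NONE)
    return max(cs,key=cv2.contourArea)
def cen(c): M=cv2.moments(c); return np.array([M["m10"],M["m01"]])/M["m00"]
def mat(im):
    c=blob(mask(im,"green")); w=ray("top",c[:,0],0.003)[:,:2].astype(np.float32)
    return cv2.minAreaRect(w), w
E
python3 - <<'E'
from h import *
np.set_printoptions(precision=4,suppress=True)
im=np.load("pics/top0.npy"); si=np.load("pics/side0.npy")
r,w=mat(im); print("mat",r, cv2.boxPoints(r))
for c in("red","yellow"):
    b=blob(mask(im,c)); print(c,cv2.contourArea(b),cen(b),ray("top",cen(b),.03))
    w=ray("top",b[:,0],.03)[:,:2]; print(w.min(0),w.max(0))
    b=blob(mask(si,c),(200,300,130,210)); print(" side",cen(b),ray("side",cen(b),.02))
b=blob(mask(im,"dark"),(260,350,190,235)); print("dark",cv2.minAreaRect(ray("top",b[:,0],.03)[:,:2].astype(np.float32)))
E
```

```text
mat ((0.6750390529632568, 0.19622553884983063), (0.1792520135641098, 0.2788114845752716), 4.609588623046875) [[0.5745 0.328 ]
 [0.5969 0.0501]
 [0.7756 0.0645]
 [0.7532 0.3424]]
red 118.0 [110.3347 204.1441] [[0.478  0.3485 0.03  ]]
[0.4656 0.3293] [0.4886 0.3674]
 side [248.5699 153.5591] [[0.4774 0.3755 0.02  ]]
yellow 128.5 [204.8975 205.5551] [[0.4748 0.1085 0.03  ]]
[0.4634 0.0879] [0.4865 0.1286]
 side [245.4314 187.549 ] [[0.4737 0.119  0.02  ]]
dark ((0.4554602801799774, -0.15168152749538422), (0.1787409484386444, 0.024408310651779175), 71.57157135009766)
```

Sizes check out: mat 179×279 mm, painted-end centres 240 mm apart, spare bar 179×24. The grip points are red ≈ (0.478, 0.3435) and yellow ≈ (0.475, 0.1135). The edge middle is ≈ (0.5857, 0.189), with the mat yawed 4.6°. I'll move above the red end and then turn.

Call:
apply_moves(plan="-0.572 -0.22 0.2 0 0 0;-0.572 -0.22 0.2 0 0 0;-0.572 -0.22 0.2 0 0 0;-0.572 -0.22 0.2 0 0 0;-0.572 -0.22 0.2 0 0 0;-0.572 -0.22 0.2 0 0 0;-0.572 -0.22 0.2 0 0 0;-0.572 -0.22 0.2 0 0 0;-0.572 -0.22 0.2 0 0 0;-0.572 -0.22 0.2 0 0 0", gripper=1)

```text
time_s: 0.93
position: [0.4789, 0.3424, 0.1217]
tcp_rot: [[-0.904, 0.427, -0.001], [0.427, 0.904, -0.0], [0.001, -0.001, -1.0]]
force: [-0.0, 1.0, 0.1]
opening: 1.001
grasp_force: 0.0
```

Call:
apply_moves(plan="0 0 0 0 0 0.0182;0 0 0 0 0 0.0182;0 0 0 0 0 0.0182;0 0 0 0 0 0.0182;0 0 0 0 0 0.0182;0 0 0 0 0 0.0182;0 0 0 0 0 0.0182;0 0 0 0 0 0.0182;0 0 0 0 0 0.0182;0 0 0 0 0 0.0182")

```text
time_s: 1.77
position: [0.478, 0.3436, 0.1221]
tcp_rot: [[0.019, 1.0, -0.001], [1.0, -0.019, -0.0], [-0.0, -0.001, -1.0]]
force: [-0.8, -1.3, -0.0]
opening: 1.003
grasp_force: 0.0
```

Call:
apply_moves(plan="0 0 0 0 0 0;0 0 0 0 0 0", gripper=0.2)

```text
time_s: 1.93
position: [0.4781, 0.3436, 0.1222]
tcp_rot: [[0.011, 1.0, -0.001], [1.0, -0.011, -0.0], [-0.0, -0.001, -1.0]]
force: [0.3, 0.2, -0.6]
opening: 0.919
grasp_force: 0.0
```

Call:
apply_moves(plan="0 0 0.285 0 0 0;0 0 0.285 0 0 0;0 0 0.285 0 0 0;0 0 0.285 0 0 0;0 0 0.285 0 0 0;0 0 0.285 0 0 0;0 0 0.285 0 0 0;0 0 0.285 0 0 0;0 0 0 0 0 0;0 0 0 0 0 0")

```text
time_s: 2.77
position: [0.4777, 0.3434, 0.0078]
tcp_rot: [[0.012, 1.0, -0.002], [1.0, -0.012, -0.001], [-0.001, -0.002, -1.0]]
force: [-0.1, 0.3, 0.7]
opening: 0.602
grasp_force: 0.0
```

Call:
apply_moves(plan="0 0 0 0 0 0;0 0 0 0 0 0;0 0 0 0 0 0;0 0 0 0 0 0;0 0 0 0 0 0;0 0 0 0 0 0;0 0 0 0 0 0;0 0 0 0 0 0;0 0 0 0 0 0;0 0 0 0 0 0", gripper=-1)

```text
time_s: 3.6
position: [0.4786, 0.3439, 0.0091]
tcp_rot: [[0.014, 1.0, 0.001], [1.0, -0.014, 0.0], [0.0, 0.001, -1.0]]
force: [-1.2, 0.8, 5.8]
opening: 0.271
grasp_force: 30.0
```

Call:
apply_moves(plan="-0.0024 0.1477 0 0 0 0.00511;-0.0024 0.1477 0 0 0 0.00511;-0.0024 0.1477 0 0 0 0.00511;-0.0024 0.1477 0 0 0 0.00511;-0.0024 0.1477 0 0 0 0.00511;-0.0024 0.1477 0 0 0 0.00511;-0.0024 0.1477 0 0 0 0.00511;-0.0024 0.1477 0 0 0 0.00511;-0.0024 0.1477 0 0 0 0.00511;-0.0024 0.1477 0 0 0 0.00511")

```text
time_s: 4.43
position: [0.5462, 0.3316, 0.0092]
tcp_rot: [[0.331, 0.944, -0.009], [0.944, -0.331, -0.0], [-0.003, -0.009, -1.0]]
force: [-7.9, 3.0, 11.9]
opening: 0.27
grasp_force: 30.0
```

Call:
apply_moves(plan="0 0 0 0 0 0;0 0 0 0 0 0;0 0 0 0 0 0;0 0 0 0 0 0")

```text
time_s: 4.77
position: [0.5494, 0.3311, 0.0091]
tcp_rot: [[0.33, 0.944, -0.003], [0.944, -0.33, 0.0], [-0.001, -0.003, -1.0]]
force: [-3.3, 0.2, 7.9]
opening: 0.274
grasp_force: 30.0
```

```bash
cat >> h.py <<'E'
def check(name):
    im=capture("top"); cv2.imwrite(f"pics/{name}.png",im[90:250,80:360,::-1].repeat(2,0).repeat(2,1))
    E=np.array([.5857,.189]);a=np.radians(4.61);X=np.array([np.cos(a),np.sin(a)]);Y=np.array([-X[1],X[0]])
    for c in("red","yellow"):
        try: b=blob(mask(im,c)); p=ray("top",cen(b),.03)[0,:2]; print(c,cv2.contourArea(b),p.round(4),"mat",((p-E)@X).round(4),((p-E)@Y).round(4))
        except Exception as e: print(c,e)
    s=bot.read_state(); print(s["time_s"],s["position"],s["force"],s["opening"])
E
python3 -c "from h import *;check('c1')"
```

```text
red 41.5 [ 0.8532 -0.6612] mat 0.1983 -0.869
yellow 123.5 [0.4709 0.1091] mat -0.1209 -0.0704
4.8167 [0.54939463 0.33107021 0.00908452] [-3.32753632 -1.0808325   6.96922455] 0.27103165396262857
```

View pics/c1.png

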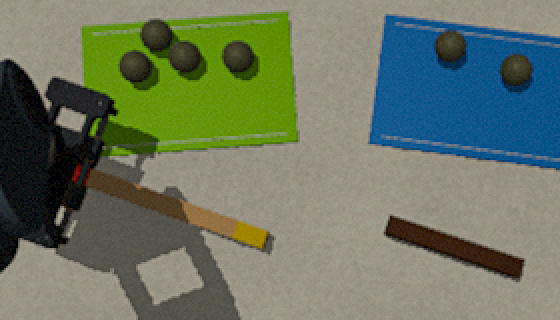

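The picture shows the bar swung, with its red end at about crop (77,173) beside the mat's near-left corner. The yellow end has only moved a few mm. By the TCP, red x ≈ -25 mm. I'll release, lift, and go along the bar to the yellow end.

Call:
apply_moves(plan="0 0 0 0 0 0;0 0 0 0 0 0;0 0 0 0 0 0;0 0 0 0 0 0;0 0 0 0 0 0;0 0 -0.2 0 0 0;0 0 -0.3 0 0 0;0 0 -0.4 0 0 0;0 0 -0.4 0 0 0;0 0 0 0 0 0", gripper=0.2)

```text
time_s: 5.65
position: [0.5537, 0.3322, 0.0782]
tcp_rot: [[0.328, 0.945, 0.008], [0.945, -0.328, 0.003], [0.006, 0.006, -1.0]]
force: [0.7, 0.8, 0.6]
opening: 0.603
grasp_force: 0.0
```

Call:
apply_moves(plan="-0.461 0 0 0 0 0;-0.461 0 0 0 0 0;-0.461 0 0 0 0 0;-0.461 0 0 0 0 0;-0.461 0 0 0 0 0;-0.461 0 0 0 0 0;-0.461 0 0 0 0 0;-0.461 0 0 0 0 0;-0.461 0 0 0 0 0;-0.461 0 0 0 0 0")

```text
time_s: 6.48
position: [0.4746, 0.1123, 0.0735]
tcp_rot: [[0.328, 0.945, 0.0], [0.945, -0.328, -0.0], [-0.0, 0.0, -1.0]]
force: [-0.8, -0.4, 0.6]
opening: 0.601
grasp_force: 0.0
```

```bash
python3 -c "from h import *;check('c2')"
```

```text
red 110.5 [0.551  0.3353] mat -0.0228 0.1486
yellow max() iterable argument is empty
6.5333 [0.47227297 0.10952082 0.07320402] [-0.82504341 -1.87853719  0.21100549] 0.5972845567677438
```

Call:
apply_moves(plan="0.08 0 0.13 0 0 0;0 0 0.17 0 0 0;0 0 0.2 0 0 0;0 0 0.2 0 0 0;0 0 0.2 0 0 0;0 0 0.2 0 0 0;0 0 0.2 0 0 0;0 0 0 0 0 0;0 0 0 0 0 0;0 0 0 0 0 0")

```text
time_s: 7.37
position: [0.4764, 0.1171, 0.0084]
tcp_rot: [[0.328, 0.945, -0.0], [0.945, -0.328, 0.0], [-0.0, -0.0, -1.0]]
force: [-0.4, 0.0, -0.8]
opening: 0.599
grasp_force: 0.0
```

Call:
apply_moves(plan="0 0 0 0 0 0;0 0 0 0 0 0;0 0 0 0 0 0;0 0 0 0 0 0;0 0 0 0 0 0;0 0 0 0 0 0;0 0 0 0 0 0;0 0 0 0 0 0;0 0 0 0 0 0;0 0 0 0 0 0", gripper=-1)

```text
time_s: 8.2
position: [0.4759, 0.1171, 0.0088]
tcp_rot: [[0.328, 0.945, -0.001], [0.945, -0.328, -0.0], [-0.0, -0.001, -1.0]]
force: [-1.3, -0.8, 5.1]
opening: 0.275
grasp_force: 30.0
```

```bash
python3 -c "from h import *;check('c3')"
```

```text
red 108.5 [0.5505 0.3358] mat -0.0233 0.1491
yellow max() iterable argument is empty
8.25 [0.47590663 0.1170808  0.0087843 ] [-2.54581971 -0.15990577  5.31021907] 0.27704965755619443
```

Call:
apply_moves(plan="0.0039 0.1873 0 0 0 -0.0066;0.0039 0.1873 0 0 0 -0.0066;0.0039 0.1873 0 0 0 -0.0066;0.0039 0.1873 0 0 0 -0.0066;0.0039 0.1873 0 0 0 -0.0066;0.0039 0.1873 0 0 0 -0.0066;0.0039 0.1873 0 0 0 -0.0066;0.0039 0.1873 0 0 0 -0.0066;0.0039 0.1873 0 0 0 -0.0066;0.0039 0.1873 0 0 0 -0.0066")

```text
time_s: 9.08
position: [0.5568, 0.1057, 0.0089]
tcp_rot: [[-0.084, 0.996, -0.025], [0.996, 0.084, -0.0], [0.002, -0.025, -1.0]]
force: [-14.2, -0.4, 19.4]
opening: 0.271
grasp_force: 30.0
```

Call:
apply_moves(plan="0 0 0 0 0 0;0 0 0 0 0 0;0 0 0 0 0 0;0 0 0 0 0 0")

```text
time_s: 9.42
position: [0.5682, 0.1054, 0.0088]
tcp_rot: [[-0.08, 0.997, -0.001], [0.997, 0.08, 0.0], [0.0, -0.001, -1.0]]
force: [-2.5, 0.3, 6.6]
opening: 0.275
grasp_force: 30.0
```

```bash
python3 -c "from h import *;check('c4')"
```

```text
red 40.5 [ 0.853  -0.6613] mat 0.198 -0.8691
yellow max() iterable argument is empty
9.4667 [0.56815107 0.1053717  0.00879294] [-2.85949419  0.14787908  5.8990614 ] 0.27337099861816877
```

View pics/c4.png

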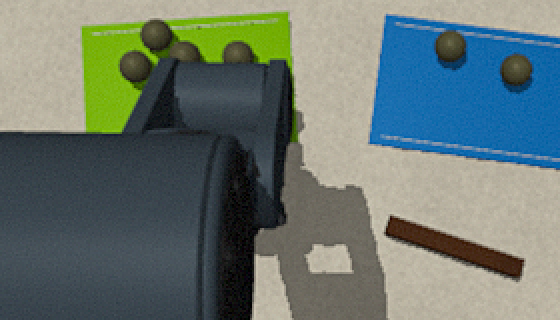

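The arm hides the bar, and the spare bar is untouched. The TCP puts the yellow grip at x ≈ -24 mm. I'll release, lift and move clear.

Call:
apply_moves(plan="0 0 0 0 0 0;0 0 0 0 0 0;0 0 0 0 0 0;0 0 0 0 0 0;0 0 0 0 0 0;0 0 -0.2 0 0 0;0 0 -0.3 0 0 0;0 0 -0.5 0 0 0;0 0 -0.6 0 0 0;0 0 -0.6 0 0 0", gripper=0.2)

```text
time_s: 10.3
position: [0.5682, 0.1052, 0.1198]
tcp_rot: [[-0.08, 0.997, -0.001], [0.997, 0.08, 0.0], [0.0, -0.001, -1.0]]
force: [-0.1, 0.3, -0.2]
opening: 0.603
grasp_force: 0.0
```

Call:
apply_moves(plan="-0.6 0 -0.3 0 0 0;-0.6 0 -0.3 0 0 0;-0.6 0 -0.3 0 0 0;-0.6 0 0 0 0 0;-0.6 0 0 0 0 0;-0.6 0 0 0 0 0;-0.6 0 0 0 0 0;-0.6 0 0 0 0 0;-0.6 0 0 0 0 0;0 0 0 0 0 0")

```text
time_s: 11.13
position: [0.5916, -0.1701, 0.1646]
tcp_rot: [[-0.075, 0.997, 0.004], [0.997, 0.075, -0.004], [-0.005, 0.004, -1.0]]
force: [-0.5, -0.5, -0.3]
opening: 0.6
grasp_force: 0.0
```

Call:
apply_moves(plan="0 0 0 0 0 0;0 0 0 0 0 0")

```text
time_s: 11.3
position: [0.5897, -0.1634, 0.1638]
tcp_rot: [[-0.079, 0.997, -0.001], [0.997, 0.079, 0.001], [0.001, -0.0, -1.0]]
force: [0.1, 0.2, -0.4]
opening: 0.602
grasp_force: 0.0
```

```bash
python3 -c "from h import *;check('c5')"
```

```text
red 51.0 [ 0.8521 -0.6587] mat 0.1974 -0.8664
yellow 130.0 [0.5674 0.096 ] mat -0.0257 -0.0912
11.35 [ 0.58972348 -0.1627457   0.16371116] [-0.0681442   1.07788377  0.86419395] 0.6031930112724239
```

View pics/c5.png

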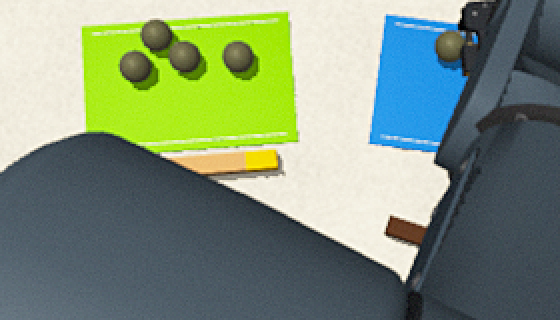

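The yellow end (crop 262,160) lies along the edge at x ≈ -26 mm. The arm hides the red end, so I'll move aside further and look.

Call:
apply_moves(plan="-0.6 0 0 0 0 0;-0.6 0 0 0 0 0;-0.6 0 0 0 0 0;-0.6 0 0 0 0 0;-0.6 0 0 0 0 0;-0.6 0 0 0 0 0;0 0 0 0 0 0;0 0 0 0 0 0;0 0 0 0 0 0")

```text
time_s: 12.1
position: [0.6045, -0.3413, 0.1633]
tcp_rot: [[-0.081, 0.997, -0.001], [0.997, 0.081, 0.002], [0.002, -0.001, -1.0]]
force: [-0.2, 0.3, 0.4]
opening: 0.6
grasp_force: 0.0
```

```bash
python3 -c "from h import *;check('c6')"
```

```text
red 116.0 [0.5465 0.3356] mat -0.0273 0.1492
yellow 124.5 [0.5675 0.0954] mat -0.0257 -0.0918
12.15 [ 0.60452302 -0.34093     0.16331387] [ 0.33664128  0.72885002 -0.42794563] 0.598233993394309
```

View pics/c6.png

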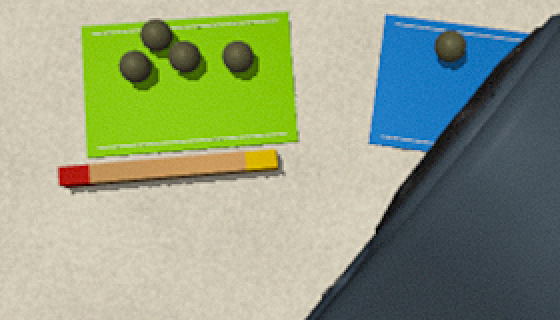

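The bar lies straight along the near edge, from red at crop (74,176) to yellow at (262,160). Its centre line is at -27 and -26 mm, well inside the tolerance, and the arm is clear.

```bash
python3 -c "from rig import bot;print(bot.hand_in())"
```

```text
the job is handed in; nothing more can be done
None
```

The bar now lies along the green mat's near edge with a gap of about 14–15 mm, walked over red end first and then yellow; the gripper is open and clear, and the job is handed in (no verdict was returned).

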